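# Park the slide loader and take out its cassette

### The arm

A 7-joint arm with a two-finger parallel gripper is mounted at the origin on the work surface. World frame = base frame: x ahead of the robot, y to its left, z up, the work surface at z = 0. Lengths are in m, angles in rad, forces in N, time in s.
With the tool pointing down it reaches from about 0.4 to 0.85 m from the base axis. Payload 4.5 kg.
Tool frame: the origin (TCP) lies at the very end of the fingers, on their centre line; the grasp point (between the pads) lies 19 mm behind it; z points along the fingers, y is the line along which they close (so a half turn about z gives the same grasp; the last joint's range is limited). The gripper opens to 88 mm and grips with 3 to 60 N. Pads are 18 mm wide; open, the fingers measure 123 mm over their backs; the gripper's body (75 mm by 187 mm) begins 45 mm behind the grasp point.
Start: joints at [1.254, 0.689, -0.195, 1.565, 0.157, 0.902, -0.215], TCP at [0.215, -0.587, 0.239] pointing down, gripper open.
Joint ranges: [-3.01, 3.01], [-0.46, 2.08], [-1.47, 1.51], [0.13, 2.56], [-1, 4.14], [0.04, 2.09], [-2.66, 2.66]. Speed limits (rad/s): [2.57, 2.57, 3.14, 3.14, 3.14, 3.14, 3.14].

### API

Orientations are given as a unit quaternion [x, y, z, w].
In Python, from plant import r gives the robot as it stands. The module is installed in compiled form; this text tells all that it offers.
- The arm moves only by the tool step_arm, never from a script. Its argument "increments" is a list of rows, each a list of 2 entries, a list of its own where there are three numbers: the shift along the world's x, y, z in cm, then the turn, a rotation vector about the world's x, y, z in degrees. A call has exactly 10 rows; each row shifts and turns the commanded pose from where the row before left it; what a row does not reach is not made up. A row lasts 1/10 s, in which the tool goes at most 50 mm and 8.59 degrees, less where a joint would pass 70% of its speed; a pose out of reach is approached as far as the arm can. A call is refused whole if a number of a shift passes 5 or a number of a turn 8.59, either way. A call with a gripper value outside its range is refused whole. "fingers" is the opening, from 0 (shut) to 1 (fully open), set as the call begins (left out, the last holds). The fingers move at their own pace and stop on an object; "grip_force" is the grip in N (left out, the last holds). Time passes only in rows, so rows that do not move let the fingers close, or fill a call up. It gives the time, the measured TCP pose, the force, the opening and the grip force at its end, in the units of the state.
- r.get_state(): the state, without advancing time (a new reading comes with each control period).
- r.snapshot(name): name is "scene" or "top"; returns (picture, depth): 384x512x3 uint8, red, green, blue; 384x512 float32, m along the optical axis (not along the pixel's ray), 0 where there is no reading.
- r.calibration(name): a dict with "fov_y" (degrees; the focal length in pixels is half the picture's height over the tangent of half this angle, whatever the lens; pixels are square), "cx", "cy" (the principal point, pixels), "R" (3x3) and "t" (3): a world point X has camera coordinates R X + t. Camera axes: x right, y down, z forward; pixel columns grow to the right and rows downward; lengths in m; the calibration is good to about 2 mm. A picture is of the moment at which its call begins. calibration takes no time and is no camera call.
- r.finish_job(): hands the job in; it is judged then, once.
The state is a dict: "clock": time; "q": joint angles; "qd": joint speeds; "joint_torque": joint torques, N m; "tool_pos": TCP position; "eef_rot": TCP orientation; "contact_force": force on the tool from outside, world axes, zero at the start; "moment": the same for the moment, N m; "opening": opening from 0.0 (shut) to 1.0 (fully open); "finger_force": force on a finger pad.
Only numpy, scipy, OpenCV 4.12 (cv2) and the standard library are available. Lean on these libraries where they do the work, as an engineer would, in place of code of your own. Each camera call takes 0.05 s, during which the arm holds its last target. There are 200 camera calls.

### The job

Park the slide loader: turn its index dial until the pointer stands on the zero mark, the one long, broad mark of the scale. Only then pinch the slide cassette's two opposed side catches fully together and lift it level out of its well, leaving the dial on zero and the bottle, jar and box around the loader where they stand. Finish while holding: the catches still pinched, the cassette level and still, its underside at least 5 cm above the loader's top.

Things in the scene. Friction and masses are not known exactly. Their poses are not given: they have to be found in the camera images.
- loader: Low white instrument deck fixed on the bench, 190 (x) x 320 (y) x 60 mm high. Origin at the centre of its underside, z up; -x is its front, with the grille. The cassette well (87 x 50 mm, 48 mm deep) is centred at x 0, y -75 mm; the dial's axis is at x 0, y +85 mm.
- dial (a joint): Index dial's angle, rad: 0 with the pointer on the zero mark, which lies on the loader's front (-x) side of the dial, the only long broad mark (13 x 4.5 mm) on the white scale (104 mm across; short thin marks every 15 degrees). Grows counter-clockwise from above; starts at 0.5 to 1.4, so turn it clockwise. Stops at -0.6 and 1.9, none at zero. Stays where left (friction 0.04 N m).
- dial_grip (a point): Point on the dial's upright axis at the height to grip, 92 mm above the bench. The black grip bar around it is 14 mm wide, 42 long, 32 tall; its top is 8 mm above this point, the skirt below it (44 mm across) ends 22 mm under the point. The frame turns with the dial: bar along its x, pointer (and the white line on the bar) to its -x, fingers close along its y.
- dial_pointer (a point): Tip of the dial's black pointer (5 to 8 mm wide), 37 mm from the axis, 25 mm below dial_grip.
- cassette: Grey open-topped slide cassette, 84 (x) x 47 (y) x 54 mm, about 0.23 kg, with six glass slides, loose in the loader's well with 1.5 mm of play, axes along the loader's. Origin at the centre of its underside, at first 12 mm above the bench; its rim is then 6 mm above the deck. Two catch noses under the well's edges lock it in until both catches are pressed.
- cassette_grip (a point): Point midway between the catch tabs, 78 mm above the cassette's underside, at first 30 mm above the deck: centre the gripper here. Tabs: upright ribbed plates, 24 mm wide (x), 5 thick, from 18 mm below to 16 mm above this point, outer faces at y +30 and -30 mm (60 mm apart free, 46 fully pressed). Fingers close along the cassette's y.
- catch_left (a joint): Spring catch on the cassette's +y side: metres pressed in towards the middle, 0 free to 0.007 fully in (stop). 2.5 N starts it, 6 N presses it fully; it springs back. The nose clears the well's edge from about 0.006. The pinched tabs carry the cassette.
- catch_right (a joint): The same catch on the cassette's -y side, pressed towards +y.
- dropper: Bystander: amber bottle with a black cap, 28 mm across, 85 mm tall, near the loader's +y end. Origin at the centre of its underside.
- jar: Bystander: clear lidded specimen jar, 56 mm across, 60 mm tall, behind the loader (+x side). Origin at the centre of its underside.
- slidebox: Bystander: card slide box 87 x 62 x 32 mm near the loader's -y end. Origin at the centre of its underside.
Things that resemble listed ones, but are neither listed nor needed, are in the scene too. Of the things shaped like the cassette, the grey one is meant.

How it is judged:
By the outcome, as a careful person would: the job done as asked, in the order asked, and still so for the second after the job is handed in, while the arm keeps its last pose, push and grip.
It also fails if it takes over 45 s, if anything falls off the work surface, if the arm or the gripper's body presses on something with over 40 N, if the wrist force passes 120 N, or if a joint passes its speed limit or range.

## Working session

There is one attempt and no reset: what is moved stays moved. The work goes in short steps, Python scripts to look and compute and a tool call to move; the robot and the scene stay as the last step left them, time stands still between calls to the robot, and variables do not carry over. Pictures are saved under pics/ and viewed, at most 10 in all, crops included, and the job is handed in when it is done.

Besides the shell and the picture viewer there is one more tool, called after "Call:" by a JSON object that holds its "op" and its "data", one argument or row to a line. step_arm: Moves the arm, as the interface text tells. Its arguments: {"type":"object","properties":{"increments":{"type":"array","items":{"type":"array"}},"fingers":{"type":"number"},"grip_force":{"type":"number"}},"required":["increments"]}

```bash
mkdir -p pics; cat > h.py <<'E'
import numpy as np, cv2
from plant import r
def cam(n):
    p,d=r.snapshot(n); return p,d,r.calibration(n)
def K(c,shape=(384,512)):
    f=shape[0]/2/np.tan(np.radians(c["fov_y"])/2); return f,c["cx"],c["cy"]
def ray(c,u,v,z):
    f,cx,cy=K(c); R=np.array(c["R"]);t=np.array(c["t"])
    o=-R.T@t; d=R.T@np.array([(u-cx)/f,(v-cy)/f,1.]); return o+d*(z-o[2])/d[2]
def proj(c,X):
    f,cx,cy=K(c); x=np.array(c["R"])@np.array(X)+np.array(c["t"]); return np.array([f*x[0]/x[2]+cx,f*x[1]/x[2]+cy])
def world(c,d):
    f,cx,cy=K(c); v,u=np.mgrid[:384,:512]; R=np.array(c["R"]);t=np.array(c["t"])
    P=np.stack([(u-cx)/f*d,(v-cy)/f*d,d],-1)-t; return P@R
def save(n,p,box=None,s=1):
    if box: p=p[box[1]:box[3],box[0]:box[2]]
    cv2.imwrite("pics/"+n+".png",cv2.resize(p,None,fx=s,fy=s,interpolation=cv2.INTER_CUBIC)[...,::-1])
E
python3 - <<'E'
from h import *
for n in("scene","top"):
    p,d,c=cam(n); save(n+"0",p,s=1.5); print(n,c)
    np.savez(n+"0",p=p,d=d)
s=r.get_state();print({k:np.round(v,3) for k,v in s.items()})
E
```

```text
scene {'fov_y': 47.58152609832686, 'cx': 254.19585081738333, 'cy': 190.67909195514497, 'R': array([[ 0.77470114,  0.63205819, -0.01845498],
       [ 0.39914306, -0.51144139, -0.76099443],
       [-0.4904314 ,  0.58217707, -0.64849587]]), 't': array([-0.48916627, -0.14928804,  1.34916021])}
top {'fov_y': 52.04744438862412, 'cx': 256.17847226513464, 'cy': 194.59058487376063, 'R': array([[ 0.01429584, -0.9996412 ,  0.02265175],
       [-0.98899337, -0.01747286, -0.14692453],
       [ 0.14726761, -0.02030202, -0.9888883 ]]), 't': array([0.01193302, 0.60072747, 0.84886437])}
{'clock': np.float64(0.1), 'q': array([ 1.254,  0.69 , -0.195,  1.566,  0.157,  0.902, -0.215]), 'qd': array([ 0.   , -0.002, -0.   , -0.004, -0.001, -0.   , -0.001]), 'joint_torque': array([-4.0000e-03, -5.2851e+01, -1.2720e+00, -1.5384e+01, -5.3000e-02,
        2.0000e-03,  0.0000e+00]), 'tool_pos': array([ 0.215, -0.586,  0.238]), 'eef_rot': array([ 0.985,  0.175, -0.   , -0.001]), 'contact_force': array([-0.281,  0.183,  0.502]), 'moment': array([ 0.023, -0.051, -0.022]), 'finger_force': np.float64(0.0), 'opening': np.float64(0.999)}
```

View pics/scene0.png

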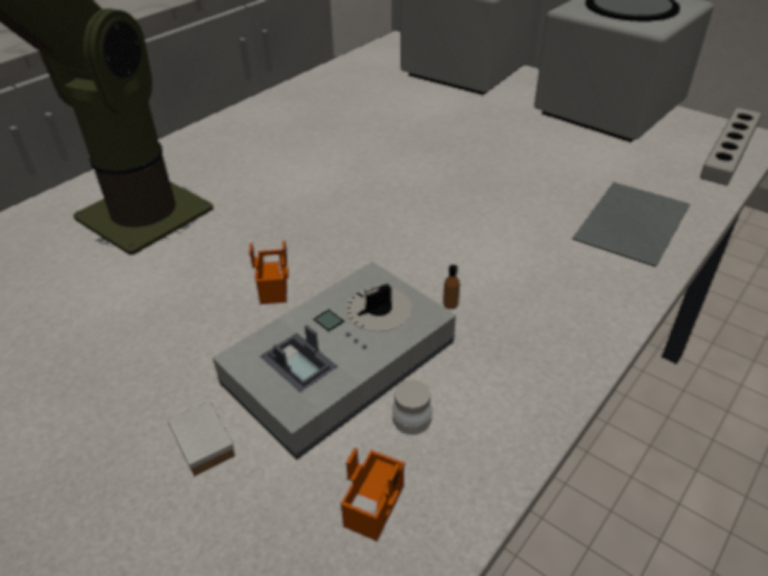

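View pics/top0.png

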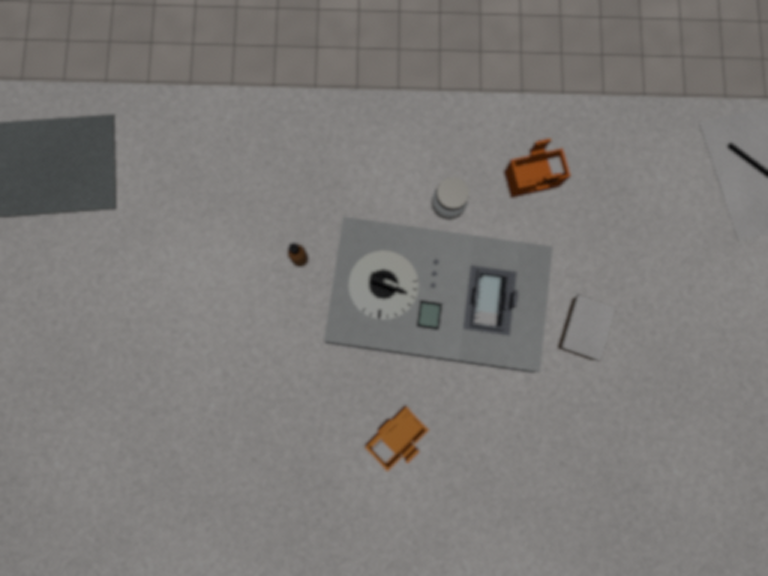

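The scene view shows the loader with the grey cassette in its well at about (300,357)/1.5 and the dial at (380,303)/1.5. In the top view the dial is at (383,285)/1.5, with its pointer tip near (405,291) and the broad zero mark at (379,314). The grey cassette is at (490,300).

Candidates for the cassette (top view): orange at (537,170), orange at (396,438), and grey at (490,300) in the well. The grey one fits the description.

```bash
python3 - <<'E'
from h import *
z=np.load("top0.npz");p,d=z["p"],z["d"];c=r.calibration("top")
W=world(c,d)
m=((W[...,2]>.05)&(W[...,2]<.075)).astype(np.uint8)
m=cv2.morphologyEx(m,cv2.MORPH_CLOSE,np.ones((25,25)))
m=cv2.morphologyEx(m,cv2.MORPH_OPEN,np.ones((15,15)))
cs,_=cv2.findContours(m,0,1);k=max(cs,key=cv2.contourArea)[:,0]
pts=np.array([ray(c,u,v,.06)[:2] for u,v in k])
R=cv2.minAreaRect((pts*1000).astype(np.float32));print("rect",R,np.median(W[...,2][m>0]))
# edges for refinement
print(cv2.boxPoints(R))
# dial disc: brighter than deck
g=p.astype(int); 
print("disc px",p[205,245],p[190,240],"deck",p[170,300],p[220,290],p[300,300])
# tabs by depth
t=((W[...,2]>.085)&(W[...,2]<.12))
n,l,s,ce=cv2.connectedComponentsWithStats(t.astype(np.uint8))
for i in range(1,n):
  if s[i,4]>8: q=W[l==i]; print(s[i],ce[i],q.mean(0).round(4),q.min(0).round(3),q.max(0).round(3))
a=cv2.resize(p[150:240,215:305],None,fx=6,fy=6,interpolation=2)
b=cv2.resize(p[160:250,285:375],None,fx=4,fy=4,interpolation=2)
o=np.zeros((540,800,3),np.uint8);o[:,:500]=a[:,:500];o[:360,500:]=b[:,:300]
save("crop0",o)
E
```

```text
rect ((639.2677612304688, -61.08033752441406), (330.5176696777344, 271.38604736328125), 82.85850524902344) 0.06150368072465053
[[ 484.08246 -208.18774]
 [ 753.3631  -241.92648]
 [ 794.45306   86.02707]
 [ 525.1724   119.76581]]
disc px [142 143 141] [143 145 141] deck [115 116 116] [ 99 100 101] [133 131 129]
[356  92  12   6  42] [361.42857143  94.52380952] [ 0.8242 -0.2104  0.0933] [ 0.82  -0.224  0.085] [ 0.831 -0.2    0.1  ]
[363 115  12   6  41] [368.19512195 117.46341463] [ 0.7709 -0.2241  0.0934] [ 0.767 -0.236  0.085] [ 0.777 -0.213  0.099]
[193 162   6   7  30] [195.43333333 164.63333333] [0.6578 0.1557 0.0866] [0.65  0.15  0.085] [0.664 0.161 0.091]
[247 181  19  13 141] [255.79432624 187.0212766 ] [0.6083 0.0237 0.1007] [0.597 0.004 0.085] [0.622 0.043 0.106]
[315 190   5  12  47] [316.95744681 195.4893617 ] [ 0.5921 -0.1067  0.1024] [ 0.581 -0.111  0.086] [ 0.604 -0.104  0.11 ]
[340 193   6  13  55] [342.32727273 199.27272727] [ 0.5852 -0.1612  0.1008] [ 0.574 -0.166  0.086] [ 0.598 -0.158  0.109]
[252 280   9   9  34] [256.14705882 284.14705882] [0.4054 0.0199 0.0948] [0.398 0.012 0.086] [0.414 0.028 0.098]
[270 299  10  10  42] [274.5 303.5] [ 0.3668 -0.0185  0.0936] [ 0.358 -0.028  0.085] [ 0.376 -0.009  0.098]
```

View pics/crop0.png

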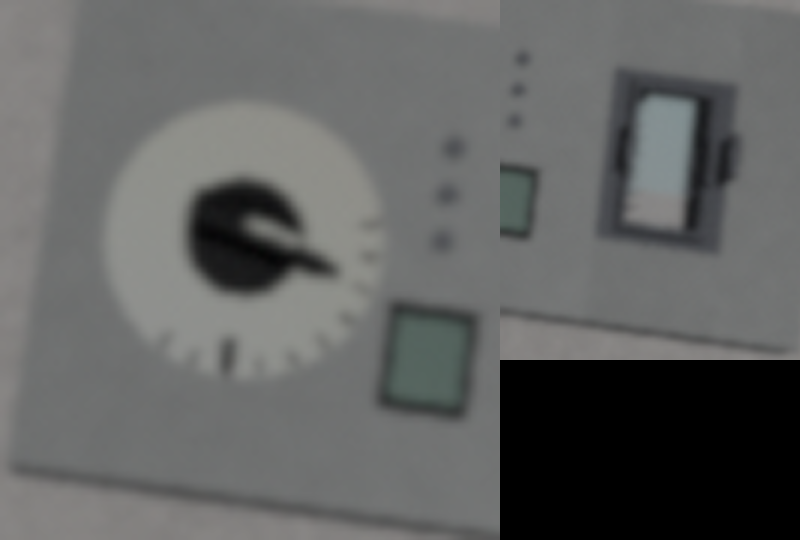

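Crop: the pointer tip is at about crop (335,270), i.e. top px (270.8,195), and the broad zero mark is at crop (228,357), i.e. px (253,209.5). The grey cassette has grey tabs at both sides, so it is confirmed as the one meant.

```bash
python3 - <<'E'
from h import *
z=np.load("top0.npz");p,d=z["p"],z["d"];c=r.calibration("top")
W=world(c,d); print("campos",-c["R"].T@c["t"])
g=p.mean(2)
# disc
m=np.zeros(g.shape,np.uint8); m[160:220,228:284]=(g[160:220,228:284]>129)
m=cv2.morphologyEx(m,cv2.MORPH_CLOSE,np.ones((3,3)))
n,l,s,ce=cv2.connectedComponentsWithStats(m);i=1+np.argmax(s[1:,4])
cs,_=cv2.findContours((l==i).astype(np.uint8),0,1);h=cv2.convexHull(max(cs,key=cv2.contourArea))[:,0]
q=np.array([ray(c,u,v,.0615)[:2] for u,v in h])
(ctr,rad)=cv2.minEnclosingCircle((q*1000).astype(np.float32));print("disc",ctr,rad, cv2.fitEllipse((q*1000).astype(np.float32)))
print("tip",ray(c,215+335/6,150+270/6,.067)," zero",ray(c,215+228/6-.4,150+357/6-.4,.0615))
b=(W[...,2]>.094)&(W[...,2]<.104);b[:,280:]=0;b[:170]=0;b[:,:240]=0;b[205:]=0
q=W[b][:,:2]*1000;R=cv2.minAreaRect(q.astype(np.float32));print("bar",len(q),R,q.mean(0));
v=np.linalg.svd(q-q.mean(0))[2][0];print("bar dir",np.degrees(np.arctan2(v[1],v[0])))
# well frame darker + deck outline corners
m=(abs(W[...,2]-.0605)<.006).astype(np.uint8)
m[:,:215]=0;m[:,372:]=0;m[:140]=0;m[260:]=0
cs,_=cv2.findContours(cv2.morphologyEx(cv2.morphologyEx(m,2,np.ones((3,3))),3,np.ones((15,15))),0,1);k=max(cs,key=cv2.contourArea)[:,0]
pts=np.array([ray(c,u,v,.06)[:2] for u,v in k]);print("deck",cv2.minAreaRect((pts*1000).astype(np.float32)))
t0,t1=np.array([.5921,-.1067]),np.array([.5852,-.1612]);print("tabs mid",(t0+t1)/2,np.degrees(np.arctan2(*(t0-t1)[::-1])))
E
```

```text
campos [0.46893467 0.03965882 0.92742335]
disc (609.5684204101562, 24.41815757751465) 51.71527862548828 ((609.7520751953125, 24.306140899658203), (101.9300765991211, 102.51189422607422), 13.399274826049805)
tip [ 0.59672794 -0.01047028  0.067     ]  zero [0.56527487 0.02934094 0.0615    ]
bar 118 ((609.3977661132812, 23.470369338989258), (41.36628723144531, 14.272270202636719), 69.71070098876953) [609.01820279  23.74620336]
bar dir 69.67346244256657
deck ((598.83251953125, -61.01774597167969), (320.5471496582031, 190.82278442382812), 82.80382537841797)
tabs mid [ 0.58865 -0.13395] 82.7844281932884
```

Call:
{"op": "step_arm", "data": {
  "increments": [
    [[2, 3, 0], [0, 0, 2.5]],
    [[2, 3, 0], [0, 0, 2.5]],
    [[2, 3, 0], [0, 0, 2.5]],
    [[2, 3, 0], [0, 0, 2.5]],
    [[2, 3, 0], [0, 0, 2.5]],
    [[2, 3, 0], [0, 0, 2.5]],
    [[2, 3, 0], [0, 0, 2.5]],
    [[2, 3, 0], [0, 0, 2.5]],
    [[2, 3, 0], [0, 0, 2.5]],
    [[2, 3, 0], [0, 0, 2.5]]
  ],
  "fingers": 1
}}

```text
clock: 1.1
tool_pos: [0.4152, -0.2856, 0.2385]
eef_rot: [0.923, 0.384, -0.0, -0.0]
contact_force: [-0.7, -0.0, 0.0]
opening: 0.999
finger_force: 0.0
```

Call:
{"op": "step_arm", "data": {
  "increments": [
    [[2, 3.1, -0.5], [0, 0, 2.5]],
    [[2, 3.1, -0.5], [0, 0, 2.5]],
    [[2, 3.1, -0.5], [0, 0, 2.5]],
    [[2, 3.1, -0.5], [0, 0, 2.5]],
    [[2, 3.1, -0.5], [0, 0, 2.5]],
    [[2, 3.1, -0.5], [0, 0, 2.5]],
    [[2, 3.1, -0.5], [0, 0, 2.5]],
    [[2, 3.1, -0.5], [0, 0, 2.5]],
    [[2, 3.1, -0.5], [0, 0, 2.5]],
    [[0, 0, 0], [0, 0, 0]]
  ]
}}

```text
clock: 2.1
tool_pos: [0.5967, -0.0008, 0.193]
eef_rot: [0.829, 0.56, 0.002, -0.002]
contact_force: [-0.4, 1.0, 0.3]
opening: 1.003
finger_force: 0.0
```

```bash
cat >> h.py <<'E'
from scipy.spatial.transform import Rotation as Ro
def st():
    s=r.get_state();M=Ro.from_quat(s["eef_rot"]).as_matrix()
    print("t",s["clock"],"tcp",np.round(s["tool_pos"],4),"yaw_y",round(np.degrees(np.arctan2(M[1,1],M[0,1])),2),"z",M[:,2].round(4),"q",np.round(s["q"],2),"F",np.round(s["contact_force"],1),"M",np.round(s["moment"],2),"open mm",round(s["opening"]*88,1),"ff",s["finger_force"])
E
python3 -c "
from h import *
st()"
```

```text
t 2.1 tcp [ 0.5967 -0.0008  0.193 ] yaw_y -21.91 z [ 0.0015  0.0055 -1.    ] q [ 0.12  0.72 -0.34  1.7   0.32  0.78 -0.75] F [-0.4  1.   0.3] M [-0.01 -0.04 -0.03] open mm 88.3 ff 0.0
```

Call:
{"op": "step_arm", "data": {
  "increments": [
    [[0.64, 1.2, 0], [0, 0, 0.8]],
    [[0.64, 1.25, 0], [0, 0, 0.8]],
    [[0, 0, -1.5], [0, 0, 0]],
    [[0, 0, -1.5], [0, 0, 0]],
    [[0, 0, -1.5], [0, 0, 0]],
    [[0, 0, -1.5], [0, 0, 0]],
    [[0, 0, -1.5], [0, 0, 0]],
    [[0, 0, -1.5], [0, 0, 0]],
    [[0, 0, 0], [0, 0, 0]],
    [[0, 0, 0], [0, 0, 0]]
  ]
}}

```text
clock: 3.1
tool_pos: [0.6076, 0.0166, 0.1036]
eef_rot: [0.823, 0.568, -0.0, -0.0]
contact_force: [0.9, 0.2, -0.0]
opening: 0.998
finger_force: 0.0
```

```bash
python3 -c "
from h import *
st()"
```

```text
t 3.1 tcp [0.6076 0.0166 0.1036] yaw_y -20.8 z [-3.e-04 -0.e+00 -1.e+00] q [ 0.06  0.86 -0.29  1.72  0.38  0.62 -0.81] F [ 0.9  0.2 -0. ] M [-0.03 -0.06  0.  ] open mm 87.8 ff 0.0
```

Call:
{"op": "step_arm", "data": {
  "increments": [
    [[0.1, 0.35, 0], [0, 0, 0.3]],
    [[0.1, 0.35, 0], [0, 0, 0.2]],
    [[0, 0, 0], [0, 0, 0]],
    [[0, 0, -0.6], [0, 0, 0]],
    [[0, 0, -0.6], [0, 0, 0]],
    [[0, 0, -0.6], [0, 0, 0]],
    [[0, 0, -0.6], [0, 0, 0]],
    [[0, 0, -0.5], [0, 0, 0]],
    [[0, 0, 0], [0, 0, 0]],
    [[0, 0, 0], [0, 0, 0]]
  ]
}}

```text
clock: 4.1
tool_pos: [0.6096, 0.0236, 0.0746]
eef_rot: [0.821, 0.571, -0.0, -0.0]
contact_force: [-0.4, -0.3, 0.7]
opening: 0.999
finger_force: 0.0
```

```bash
python3 -c "
from h import *
st()"
```

```text
t 4.1 tcp [0.6096 0.0236 0.0746] yaw_y -20.3 z [-1.e-04 -0.e+00 -1.e+00] q [ 0.04  0.9  -0.27  1.73  0.4   0.57 -0.83] F [-0.4 -0.3  0.7] M [-0.04 -0.09  0.02] open mm 87.9 ff 0.0
```

On target, so I'll close on the dial bar.

Call:
{"op": "step_arm", "data": {
  "increments": [
    [[0, 0, 0], [0, 0, 0]],
    [[0, 0, 0], [0, 0, 0]],
    [[0, 0, 0], [0, 0, 0]],
    [[0, 0, 0], [0, 0, 0]],
    [[0, 0, 0], [0, 0, 0]],
    [[0, 0, 0], [0, 0, 0]],
    [[0, 0, 0], [0, 0, 0]],
    [[0, 0, 0], [0, 0, 0]],
    [[0, 0, 0], [0, 0, 0]],
    [[0, 0, 0], [0, 0, 0]]
  ],
  "fingers": 0,
  "grip_force": 15
}}

```text
clock: 5.1
tool_pos: [0.6079, 0.0241, 0.0746]
eef_rot: [0.821, 0.572, -0.001, -0.001]
contact_force: [-4.9, 0.3, 3.2]
opening: 0.159
finger_force: 15.0
```

```bash
python3 -c "
from h import *
st()"
```

```text
t 5.1 tcp [0.6079 0.0241 0.0746] yaw_y -20.27 z [-3.3e-03  2.0e-04 -1.0e+00] q [ 0.04  0.9  -0.27  1.73  0.4   0.57 -0.83] F [-4.9  0.3  3.2] M [ 0.28  1.02 -0.03] open mm 14.0 ff 15.000213825842366
```

Call:
{"op": "step_arm", "data": {
  "increments": [
    [[-0.18, 0.06, 0], [0, 0, 0]],
    [[0, 0, 0], [0, 0, -8]],
    [[0, 0, 0], [0, 0, -8]],
    [[0, 0, 0], [0, 0, -8]],
    [[0, 0, 0], [0, 0, -8]],
    [[0, 0, 0], [0, 0, -8]],
    [[0, 0, 0], [0, 0, -8]],
    [[0, 0, 0], [0, 0, -8]],
    [[0, 0, 0], [0, 0, -8]],
    [[0, 0, 0], [0, 0, 0]]
  ]
}}

```text
clock: 6.1
tool_pos: [0.6077, 0.0243, 0.0746]
eef_rot: [0.999, 0.05, -0.0, 0.0]
contact_force: [-1.1, 0.5, -0.5]
opening: 0.157
finger_force: 15.0
```

```bash
python3 -c "
from h import *
st()"
```

```text
t 6.1 tcp [0.6077 0.0243 0.0746] yaw_y -84.31 z [-0.e+00 -6.e-04 -1.e+00] q [-0.12  0.89  0.01  1.74 -0.01  0.51 -1.57] F [-1.1  0.5 -0.5] M [ 0.17  0.18 -0.01] open mm 13.8 ff 15.00112769426778
```

Call:
{"op": "step_arm", "data": {
  "increments": [
    [[0, 0, 0], [0, 0, -5]],
    [[0, 0, 0], [0, 0, -5]],
    [[0, 0, 0], [0, 0, -2.8]],
    [[0, 0, 0], [0, 0, 0]],
    [[0, 0, 0], [0, 0, 0]],
    [[0, 0, 0], [0, 0, 0]],
    [[0, 0, 0], [0, 0, 0]],
    [[0, 0, 0], [0, 0, 0]],
    [[0, 0, 0], [0, 0, 0]],
    [[0, 0, 0], [0, 0, 0]]
  ]
}}

```text
clock: 7.1
tool_pos: [0.6077, 0.0243, 0.0746]
eef_rot: [0.998, -0.062, -0.0, -0.0]
contact_force: [-0.2, 2.1, -1.9]
opening: 0.155
finger_force: 15.0
```

```bash
python3 -c "
from h import *
st()"
```

```text
t 7.1 tcp [0.6077 0.0243 0.0746] yaw_y -97.07 z [-2.e-04  1.e-04 -1.e+00] q [-0.15  0.89  0.06  1.74 -0.1   0.51 -1.72] F [-0.2  2.1 -1.9] M [0.39 0.25 0.1 ] open mm 13.7 ff 14.999892491614446
```

Call:
{"op": "step_arm", "data": {
  "increments": [
    [[0, 0, 0], [0, 0, 0]],
    [[0, 0, 0], [0, 0, 0]],
    [[0, 0, 0], [0, 0, 0]],
    [[0, 0, 0], [0, 0, 0]],
    [[0, 0, 0], [0, 0, 0]],
    [[0, 0, 0], [0, 0, 0]],
    [[0, 0, 1], [0, 0, 0]],
    [[0, 0, 2], [0, 0, 0]],
    [[0, 0, 2], [0, 0, 0]],
    [[0, 0, 2], [0, 0, 0]]
  ],
  "fingers": 1
}}

```text
clock: 8.1
tool_pos: [0.6079, 0.0241, 0.1462]
eef_rot: [0.998, -0.062, 0.0, 0.0]
contact_force: [-0.2, 0.7, -0.1]
opening: 1.002
finger_force: 0.0
```

Call:
{"op": "step_arm", "data": {
  "increments": [
    [[0, -1, 2], [0, 0, 0]],
    [[0, -2, 2], [0, 0, 0]],
    [[-0.3, -2, 1], [0, 0, 0]],
    [[-0.4, -2, 0], [0, 0, 0]],
    [[-0.4, -2, 0], [0, 0, 0]],
    [[-0.4, -2, 0], [0, 0, 0]],
    [[-0.4, -2, 0], [0, 0, 0]],
    [[0, -2, 0], [0, 0, 0]],
    [[0, -1, 0], [0, 0, 0]],
    [[0, 0, 0], [0, 0, 0]]
  ]
}}

```text
clock: 9.1
tool_pos: [0.5887, -0.1378, 0.1953]
eef_rot: [0.998, -0.063, 0.0, 0.001]
contact_force: [-1.0, 0.0, -0.5]
opening: 0.996
finger_force: 0.0
```

```bash
python3 - <<'E'
from h import *
st()
p,d,c=cam("top");np.savez("top1",p=p,d=d);a=cv2.resize(p[140:240,210:310],None,fx=5,fy=5,interpolation=2)
p2,d2,c2=cam("scene");b=cv2.resize(p2[140:300,140:320],None,fx=1.6,fy=1.6)
o=np.zeros((500,800,3),np.uint8);o[:,:500]=a;o[:256,500:788]=b[:256,:288];save("chk1",o)
E
```

```text
t 9.1 tcp [ 0.5887 -0.1378  0.1953] yaw_y -97.27 z [ 7.0e-04 -1.2e-03 -1.0e+00] q [ 0.12  0.71  0.06  1.68 -0.06  0.75 -1.49] F [-1.   0.  -0.5] M [0.05 0.   0.01] open mm 87.7 ff 0.0
```

View pics/chk1.png

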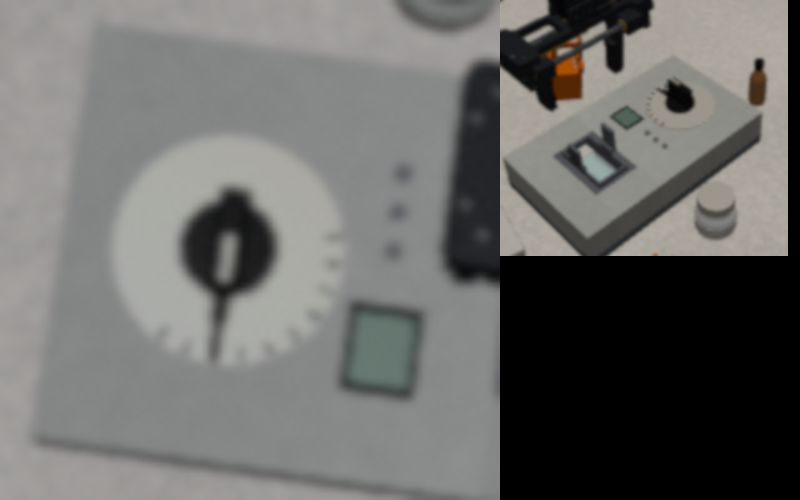

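The pointer (crop (220,320)) runs straight into the broad zero mark (crop (213,352)). I'll check the angle numerically and re-measure the tabs from the scene view, since the arm hides nothing there.

```bash
python3 - <<'E'
from h import *
z=np.load("top1.npz");p,d=z["p"],z["d"];c=r.calibration("top");W=world(c,d)
def bardir(W):
    b=(W[...,2]>.094)&(W[...,2]<.104);b[:,280:]=0;b[:170]=0;b[:,:240]=0;b[205:]=0
    q=W[b][:,:2]*1000;R=cv2.minAreaRect(q.astype(np.float32));v=np.linalg.svd(q-q.mean(0))[2][0]
    return R,np.degrees(np.arctan2(v[1],v[0]))%180
print(bardir(W),"want 172.8")
g=255-p.mean(2)
def line(rows,z,lo,hi,gg=g):
    o=[]
    for v in rows:
        w=gg[v,lo:hi]-np.sort(gg[v,lo:hi])[:6].mean()-15;w=np.clip(w,0,None)
        if w.sum()<20: continue
        o.append(ray(c,(w*np.arange(lo,hi)).sum()/w.sum(),v,z)[:2])
    return np.array(o)
cen=np.array([.6085,.0238])
P=line(range(199,207),.067,247,262)
Z1=line(range(208,213),.0615,247,260)
g0=255-np.load("top0.npz")["p"].mean(2)
Z=line(range(207,212),.0615,247,260,g0)
for n,q in(("ptr",P),("mark now",Z1),("mark before",Z)):
    print(n,q.round(4).tolist()); 
    for ce in ([.6078,.0243],[.6096,.0238]):
        e=q-ce; print(np.degrees(np.arctan2(e[:,1],e[:,0])).round(1)%360)
# scene tabs
p2,d2,c2=cam("scene");W2=world(c2,d2);lo=np.array([.5887,-.134])
t=(W2[...,2]>.085)&(W2[...,2]<.115)&(np.hypot(*(W2[...,:2]-lo).transpose(2,0,1))<.06)
n,l,s,ce=cv2.connectedComponentsWithStats(t.astype(np.uint8))
for i in range(1,n):
  if s[i,4]>15: q=W2[l==i]; print(s[i],q.mean(0).round(4),np.percentile(q,[3,97],axis=0).round(4))
E
```

```text
(((609.3441772460938, 23.49117660522461), (13.875019073486328, 41.34002685546875), 82.82910919189453), np.float64(173.9691546909442)) want 172.8
ptr [[0.5871, 0.0262], [0.5849, 0.027], [0.5827, 0.0274], [0.5804, 0.0278], [0.5782, 0.0281], [0.576, 0.0283], [0.5738, 0.0286], [0.5715, 0.0289]]
[174.7 173.2 172.9 172.6 172.7 172.8 172.8 172.7]
[173.8 172.5 172.4 172.1 172.2 172.4 172.4 172.3]
mark now [[0.5677, 0.0295], [0.5655, 0.03], [0.5633, 0.0302], [0.561, 0.0302]]
[172.6 172.4 172.5 172.9]
[172.2 172.  172.2 172.5]
mark before [[0.57, 0.0293], [0.5677, 0.0295], [0.5655, 0.0297], [0.5633, 0.03], [0.561, 0.03]]
[172.4 172.6 172.8 172.7 173. ]
[172.  172.2 172.4 172.4 172.7]
[203 216   9  13  72] [ 0.5923 -0.1084  0.0981] [[ 0.58   -0.1109  0.0854]
 [ 0.6029 -0.1048  0.1074]]
[182 229  10  14  74] [ 0.5859 -0.1631  0.0984] [[ 0.5719 -0.1657  0.0866]
 [ 0.5966 -0.1589  0.1075]]
```

Dial and zero mark agree within about 0.3°. Next I go down on the cassette.

Call:
{"op": "step_arm", "data": {
  "increments": [
    [[-0.05, 0.28, 0], [0, 0, 0]],
    [[0, 0, -1], [0, 0, 0]],
    [[0, 0, -1.5], [0, 0, 0]],
    [[0, 0, -1.5], [0, 0, 0]],
    [[0, 0, -1.5], [0, 0, 0]],
    [[0, 0, -1.5], [0, 0, 0]],
    [[0, 0, -1.5], [0, 0, 0]],
    [[0, 0, -1.0], [0, 0, 0]],
    [[0, 0, -0.5], [0, 0, 0]],
    [[0, 0, 0], [0, 0, 0]]
  ]
}}

```text
clock: 10.25
tool_pos: [0.588, -0.1327, 0.094]
eef_rot: [0.998, -0.062, -0.001, -0.0]
contact_force: [-0.3, 0.1, -0.9]
opening: 0.999
finger_force: 0.0
```

```bash
python3 -c "
from h import *
st()"
```

```text
t 10.25 tcp [ 0.588  -0.1327  0.094 ] yaw_y -97.08 z [-1.2e-03  2.0e-04 -1.0e+00] q [ 0.12  0.86  0.04  1.75 -0.06  0.54 -1.49] F [-0.3  0.1 -0.9] M [ 0.06  0.04 -0.04] open mm 87.9 ff 0.0
```

Call:
{"op": "step_arm", "data": {
  "increments": [
    [[0, -0.23, 0], [0, 0, 0]],
    [[0, 0, -0.5], [0, 0, 0]],
    [[0, 0, -0.5], [0, 0, 0]],
    [[0, 0, -0.5], [0, 0, 0]],
    [[0, 0, -0.4], [0, 0, 0]],
    [[0, 0, -0.3], [0, 0, 0]],
    [[0, 0, 0], [0, 0, 0]],
    [[0, 0, 0], [0, 0, 0]],
    [[0, 0, 0], [0, 0, 0]],
    [[0, 0, 0], [0, 0, 0]]
  ]
}}

```text
clock: 11.25
tool_pos: [0.5885, -0.1354, 0.0729]
eef_rot: [0.998, -0.062, 0.0, 0.0]
contact_force: [-1.0, 0.2, 0.3]
opening: 1.0
finger_force: 0.0
```

```bash
python3 -c "
from h import *
st()"
```

```text
t 11.25 tcp [ 0.5885 -0.1354  0.0729] yaw_y -97.1 z [ 4.e-04 -2.e-04 -1.e+00] q [ 0.13  0.89  0.04  1.76 -0.06  0.5  -1.49] F [-1.   0.2  0.3] M [ 0.06 -0.02 -0.03] open mm 88.0 ff 0.0
```

Call:
{"op": "step_arm", "data": {
  "increments": [
    [[0, 0, -0.1], [0, 0, 0]],
    [[0, 0, 0], [0, 0, 0]],
    [[0, 0, 0], [0, 0, 0]],
    [[0, 0, 0], [0, 0, 0]],
    [[0, 0, 0], [0, 0, 0]],
    [[0, 0, 0], [0, 0, 0]],
    [[0, 0, 0], [0, 0, 0]],
    [[0, 0, 0], [0, 0, 0]],
    [[0, 0, 0], [0, 0, 0]],
    [[0, 0, 0], [0, 0, 0]]
  ],
  "fingers": 0,
  "grip_force": 25
}}

```text
clock: 12.25
tool_pos: [0.5884, -0.135, 0.0721]
eef_rot: [0.998, -0.062, 0.0, -0.0]
contact_force: [-1.5, 1.5, 5.7]
opening: 0.496
finger_force: 25.0
```

```bash
python3 -c "
from h import *
st()"
```

```text
t 12.25 tcp [ 0.5884 -0.135   0.0721] yaw_y -97.09 z [ 3.e-04  3.e-04 -1.e+00] q [ 0.13  0.89  0.04  1.76 -0.06  0.49 -1.49] F [-1.5  1.5  5.7] M [ 0.27  0.27 -0.02] open mm 43.7 ff 25.00060727899836
```

Call:
{"op": "step_arm", "data": {
  "increments": [
    [[0, 0, 0.2], [0, 0, 0]],
    [[0, 0, 0.2], [0, 0, 0]],
    [[0, 0, 0.2], [0, 0, 0]],
    [[0, 0, 0.2], [0, 0, 0]],
    [[0, 0, 0.2], [0, 0, 0]],
    [[0, 0, 0.2], [0, 0, 0]],
    [[0, 0, 0.2], [0, 0, 0]],
    [[0, 0, 0.2], [0, 0, 0]],
    [[0, 0, 0], [0, 0, 0]],
    [[0, 0, 0], [0, 0, 0]]
  ]
}}

```text
clock: 13.25
tool_pos: [0.5883, -0.1353, 0.0878]
eef_rot: [0.998, -0.062, 0.0, 0.0]
contact_force: [-0.8, -0.5, -3.1]
opening: 0.492
finger_force: 25.0
```

```bash
python3 - <<'E'
from h import *
st()
p2,d2,c2=cam("scene");save("lift1",p2,(110,140,310,290),4)
E
```

```text
t 13.25 tcp [ 0.5883 -0.1353  0.0878] yaw_y -97.1 z [ 0.e+00 -1.e-04 -1.e+00] q [ 0.13  0.87  0.04  1.75 -0.06  0.52 -1.49] F [-0.8 -0.5 -3.1] M [0.06 0.05 0.02] open mm 43.3 ff 24.999552678636974
```

View pics/lift1.png

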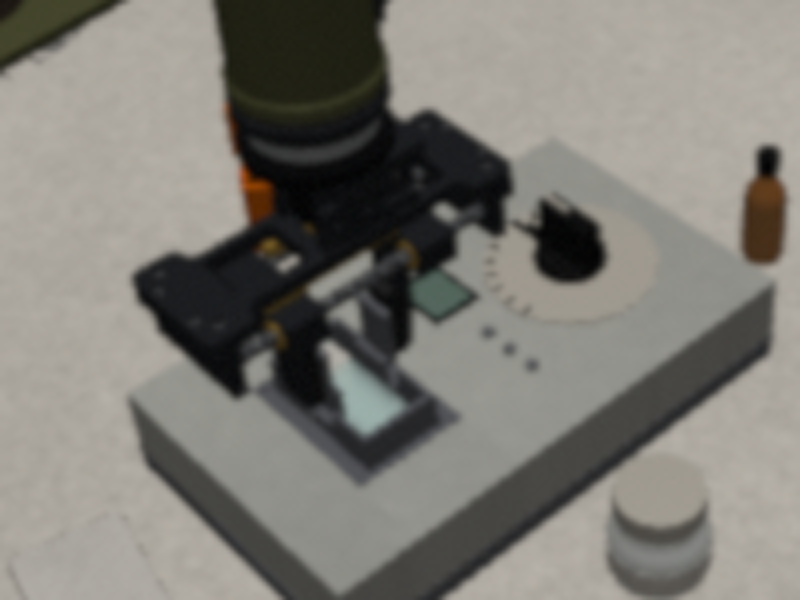

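The cassette is rising level in the pinch (crop (370,400)), and the wrist carries about 3 N. I'll lift it out.

Call:
{"op": "step_arm", "data": {
  "increments": [
    [[0, 0, 0.5], [0, 0, 0]],
    [[0, 0, 0.7], [0, 0, 0]],
    [[0, 0, 0.7], [0, 0, 0]],
    [[0, 0, 0.7], [0, 0, 0]],
    [[0, 0, 0.7], [0, 0, 0]],
    [[0, 0, 0.7], [0, 0, 0]],
    [[0, 0, 0.7], [0, 0, 0]],
    [[0, 0, 0.7], [0, 0, 0]],
    [[0, 0, 0.7], [0, 0, 0]],
    [[0, 0, 0.7], [0, 0, 0]]
  ]
}}

```text
clock: 14.3
tool_pos: [0.5883, -0.1353, 0.1563]
eef_rot: [0.998, -0.062, -0.0, 0.0]
contact_force: [0.1, 1.0, -2.8]
opening: 0.493
finger_force: 25.0
```

Call:
{"op": "step_arm", "data": {
  "increments": [
    [[0, 0, 0.7], [0, 0, 0]],
    [[0, 0, 0.7], [0, 0, 0]],
    [[0, 0, 0.7], [0, 0, 0]],
    [[0, 0, 0.7], [0, 0, 0]],
    [[0, 0, 0.7], [0, 0, 0]],
    [[0, 0, 0.5], [0, 0, 0]],
    [[0, 0, 0.2], [0, 0, 0]],
    [[0, 0, 0], [0, 0, 0]],
    [[0, 0, 0], [0, 0, 0]],
    [[0, 0, 0], [0, 0, 0]]
  ]
}}

```text
clock: 15.3
tool_pos: [0.588, -0.1353, 0.1974]
eef_rot: [0.998, -0.062, -0.0, -0.0]
contact_force: [-0.3, -0.6, -2.8]
opening: 0.493
finger_force: 25.0
```

```bash
python3 - <<'E'
from h import *
st()
p2,d2,c2=cam("scene");save("lift2",p2,(110,110,310,260),4)
E
```

```text
t 15.3 tcp [ 0.588  -0.1353  0.1974] yaw_y -97.1 z [-7.e-04  1.e-04 -1.e+00] q [ 0.12  0.71  0.06  1.68 -0.06  0.75 -1.49] F [-0.3 -0.6 -2.8] M [ 0.03 -0.04  0.  ] open mm 43.4 ff 24.99948271375615
```

View pics/lift2.png

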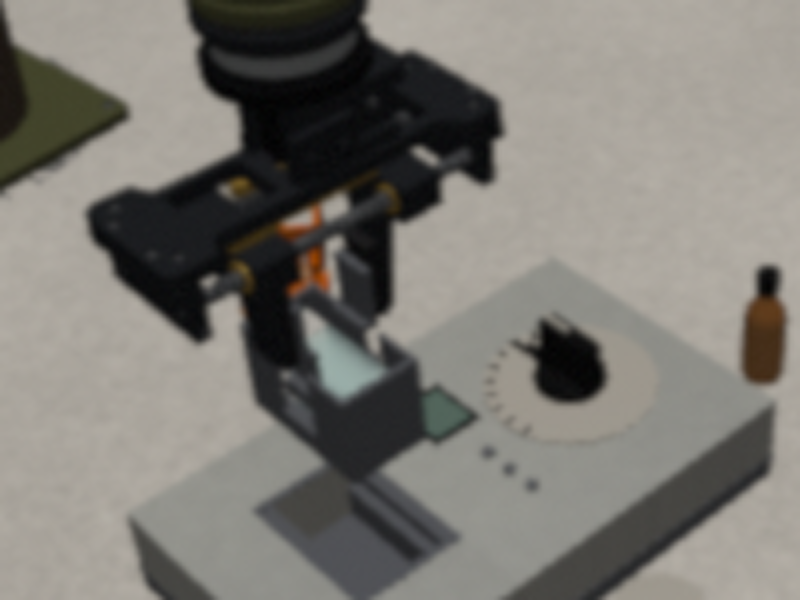

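```bash
python3 - <<'E'
from h import *
p,d,c=cam("scene");W=world(c,d)
a=np.radians(-7.2);ex=np.array([np.cos(a),np.sin(a)]);ey=np.array([-ex[1],ex[0]])
q=W[...,:2]-[.588,-.1353];X=q@ex;Y=q@ey;Z=W[...,2]
for x0 in(-.042,-.03,.03,.039):
    m=(abs(X-x0)<.006)&(abs(Y)<.026)&(Z>.15)&(Z<.205); z=Z[m]
    print(x0,m.sum(),np.percentile(z,[80,90,97]).round(4) if m.any() else "")
m=(abs(X-.042)<.004)&(abs(Y)<.026)&(Z>.12)&(Z<.2)
print("front face normal", (np.linalg.svd(W[m]-W[m].mean(0))[2][2]).round(3), "zmin",np.percentile(Z[m],[1,99]))
pt,dt,ct=cam("top");z=np.load("top0.npz")
df=cv2.absdiff(pt,z["p"]).mean(2)
for n,(u,v) in dict(bottle=(197,168),jar=(300,132),box=(390,217)).items(): print(n,df[v-14:v+14,u-14:u+14].mean())
st()
E
```

```text
-0.042 68 [0.1913 0.1922 0.1927]
-0.03 80 [0.1847 0.1902 0.1923]
0.03 95 [0.1897 0.1911 0.1929]
0.039 387 [0.1868 0.1905 0.192 ]
front face normal [-0.992  0.123 -0.003] zmin [0.13856934 0.19287844]
bottle 22.832908163265305
jar 24.32482993197279
box 63.12925170068028
t 15.45 tcp [ 0.5882 -0.1353  0.1975] yaw_y -97.1 z [-5.e-04 -0.e+00 -1.e+00] q [ 0.12  0.71  0.06  1.68 -0.06  0.75 -1.49] F [-0.1  0.5 -3.4] M [0.03 0.07 0.05] open mm 43.4 ff 24.99953330901917
```

```bash
python3 - <<'E'
from h import *
pt,dt,ct=cam("top");z=np.load("top0.npz")
o=np.vstack([np.hstack([x[90:250,180:430] for x in (z["p"],pt)])]);save("by",o,s=1.6)
E
```

```text
(no output)
```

View pics/by.png

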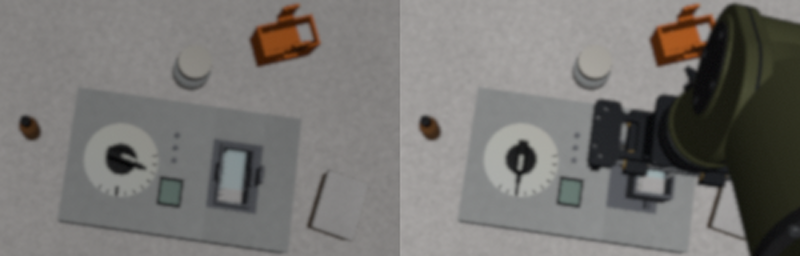

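The before and after views match: the bottle (29,128 against 429,128) and the jar (192,65 against 592,65) have not moved, and neither has the visible part of the box. The image differences came from brightness and the arm. The dial is on zero and the cassette is held level.

```bash
python3 -c "
from plant import r
print(r.finish_job())"
```

```text
the job is handed in; nothing more can be done
None
```

The job is handed in: the dial is on zero within about 0.3°, and the cassette is out of its well, still pinched, level, its underside about 7 cm above the deck; the bottle and jar have not moved, nor has the part of the box not hidden by the arm.

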